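# Seat the turntable plate on its drive pin

## Task

The round plate of the chocolate-decorating turntable has come up off its drive pin. Turn it by pushing its finger knob round until the notch in the plate's rim stands over the pin on the base, then press the plate down until it sits fully home with the pin in the notch. Only push and press: do not lift the plate, and leave the tin, the stamp and the box beside it where they stand.

Things in the scene. Friction and masses are not known exactly. Their poses are not given: they have to be found in the camera images.
- turntable: low round dark metal turntable base, 152 mm across and 26 mm high, fixed to the counter; origin at the centre of its underside, on the counter and on the turning axis; z up, -x towards the pin. A small boss bulges from its side below the pin. A steel spindle 12 mm thick stands in the middle, its top 50 mm above the counter, and passes through the plate's hub.
- plate_centre (a point): centre of the plate's top face, on the axis: a bare-metal disc 120 mm across, 6 mm thick; top face 46 mm above the counter while up, 36 mm when seated. Hub in the middle 28 mm across, 4 mm above the top face. One notch in the rim, 15 mm wide, 14 mm deep, straight sides. Turning takes about 1.5 N at the knob, either way without limit; it stays where it is left.
- pin (a point): top of the drive pin: an upright steel pin 10 mm thick with a flat top, fixed on the base 58 mm from the axis, so that its outer third shows outside the plate's rim; its top is 39 mm above the counter, just below the underside of the raised plate and 3 mm proud of the seated plate. Unless the notch is over it, it stops the plate from going down (it yields only a few mm to a hard push).
- notch (a point): point in the middle of the notch's width at the plate's top face, 58 mm from the axis; lies straight above the pin when plate and pin are aligned (2.5 mm play each side)
- knob (a point): centre of the top of the finger knob: an upright round metal stud on the plate, 14 mm thick, 22 mm tall above the plate's top face, 42 mm from the axis and exactly opposite the notch
- plate_turn (a joint): angle of the plate on its axis in rad, counter-clockwise from above positive; 0 (or any whole turn) = notch over the pin
- plate_drop (a joint): how far the plate has gone down, in m: 0 = up, as at the start; 0.010 = fully home on the base; negative = lifted. It is a snug fit on the spindle: it takes about 4 to 5 N of downward push anywhere on the plate, and it does not fall or spring back by itself.
- pastille_tin: bystander: round lidded tin 70 mm across, 36 mm high, loose, beside the turntable; origin at the centre of its underside
- stamp: bystander: small wooden hand stamp 25 x 34 x 59 mm, loose, upright; origin at the centre of its underside
- ballotin: bystander: closed card box 67 x 93 x 46 mm, loose; origin at the centre of its underside
Things that resemble listed ones, but are neither listed nor needed, are in the scene too. Of the things that look like the turntable, the larger one is meant.

How it is judged:
At the end, for the whole second after the job is handed in: the plate is down at least 8 of its 10 mm with the notch's point within 4 mm of the pin seen from above; the tin, the stamp and the box are within 20 mm of where they stood (value of joint plate_drop above 0.008 m and horizontal distance between notch and pin below 0.004 m and distance of each of pastille_tin, stamp, ballotin from where it was at the start of the episode below 0.02 m); the robot touches nothing.
It fails at once if the plate is lifted more than 4 mm above its starting height (value of joint plate_drop below -0.004 m).
It fails at once if the tin, the stamp or the box is moved more than 20 mm or lifted (distance of any of pastille_tin, stamp, ballotin from where it was at the start of the episode above 0.02 m).
It also fails if it takes over 54 s, if anything falls off the work surface, if the arm or the gripper's body presses on something with over 40 N, if the wrist force passes 120 N, or if a joint passes its speed limit or range.

## Robot

A 7-joint arm with a two-finger parallel gripper is mounted at the origin on a cart in front of the work surface, level with it; the furniture and walls round the work are solid. World frame = base frame: x ahead of the robot, y to its left, z up, the work surface at z = 0. Lengths are in m, angles in rad, forces in N, time in s.
With the tool pointing down it reaches from about 0.425 to 0.925 m from the base axis. Payload 6.8 kg.
Tool frame: the origin (TCP) lies midway between the tips of the shut fingers; the grasp point (between the pads) lies 19 mm behind it; z points along the fingers, y is the line along which they close (so a half turn about z gives the same grasp; the last joint's range is limited). The gripper opens to 88 mm and grips with 3 to 60 N. Pads are 20 mm wide; open, the fingers measure 115 mm over their backs; the gripper's body (75 mm by 178 mm) begins 61 mm behind the grasp point.
Start: joints at [-1.291, 0.477, 0.022, 1.555, -0.011, 1.109, -0.083], TCP at [0.255, 0.625, 0.223] pointing down, gripper open.
Joint ranges: [-2.96, 2.96], [-0.34, 2.1], [-1.41, 1.46], [0.24, 2.44], [-1.37, 4.51], [0.17, 1.92], [-2.96, 2.96]. Speed limits (rad/s): [2.39, 2.39, 3.14, 3.14, 3.14, 3.14, 3.14].

## Interface

Orientations are given as a rotation vector (axis times angle).
In Python, from cell import env gives the robot as it stands. Calls block until the motion is done:
- env.movep(position, orientation): joint-space move of the TCP to a pose.
- env.move_linear(position, frame=None, speed=0.15, f_stop=None): straight line of the TCP; frame=None keeps the orientation; speed is the mean speed in m/s. With f_stop (N) it stops when the force on the tool has changed by that much, and returns True; else False.
- env.set_joints(angles): joint-space move.
- env.gripper_to(opening, strength=None): opening from 0.0 (shut) to 1.0 (fully open); strength is the grip in N (None keeps the last); returns when the fingers have stopped.
- env.wait(seconds).
- env.solve_ik(position, orientation): joint angles nearest the present ones, or None.
- env.get_state(): the state.
- env.get_image(name): name is "side" or "top" or "wrist"; returns a dict with "frame" (480x640x3 uint8, red, green, blue), "mtx" (3x3 intrinsics, pixels), "eye" and "attitude" of the camera in the world; the wrist camera has in their place "mount" (4x4, takes a point from camera to tool coordinates, whose origin is the TCP and whose axes are the flange's). Camera axes: x right, y down, z forward; pixel columns grow to the right and rows downward; lengths in m; the calibration is good to about 2 mm. A picture is of the moment at which its call begins: read the wrist's pose just before it. There is no depth.
A pose or a line that the arm cannot do raises env.Unreachable and nothing moves.
- env.job_done(): hands the job in; it is judged then, once.
The state is a dict: "time_s": time; "joint_positions": joint angles; "qd": joint speeds; "tau": joint torques, N m; "position": TCP position; "tool_rot": TCP orientation; "wrist_force": force on the tool from outside, world axes, zero at the start; "moment": the same for the moment, N m; "gripper_width": opening from 0.0 (shut) to 1.0 (fully open); "grasp_force": force on a finger pad.
Only numpy, scipy, OpenCV 4.12 (cv2) and the standard library are available. Lean on these libraries where they do the work, as an engineer would, in place of code of your own. Each camera call takes 0.05 s, during which the arm holds its last target. There are 200 camera calls.

## Working session

There is one attempt and no reset: what is moved stays moved. The work goes in short steps, each a Python script; the robot and the scene stay as the last script left them, time stands still between calls to the robot, and variables do not carry over. Pictures are saved under pics/ and viewed, at most 10 in all, crops included, and the job is handed in when it is done.

```bash
mkdir -p pics; ls
python3 - <<'E'
from cell import env
import cv2,numpy as np
for n in("top","side"):
    d=env.get_image(n); cv2.imwrite(f"pics/{n}0.png",d["frame"][:,:,::-1])
    print(n,d["mtx"].tolist(),d["eye"],np.array(d["attitude"]).tolist())
s=env.get_state();print(s["time_s"],s["position"],s["tool_rot"])
E
```

```text
pics
top [[456.3576139947396, 0.0, 314.3147848556643], [0.0, 456.3576139947396, 238.48361014036922], [0.0, 0.0, 1.0]] [ 0.48173662 -0.0463663   0.91988262] [-2.138449100548391, 2.154796797117169, -0.0798520760822678]
side [[529.1660795071966, 0.0, 317.4011039096151], [0.0, 529.1660795071966, 247.9209906224398], [0.0, 0.0, 1.0]] [ 0.57241141 -0.70283233  0.60407996] [-2.263575965049033, 0.040945713443834686, 0.008194958017263802]
0.1 [0.25505873 0.62438482 0.22179359] [-6.05256444e-01 -3.08252379e+00  2.49241567e-03]
```

View pics/top0.png

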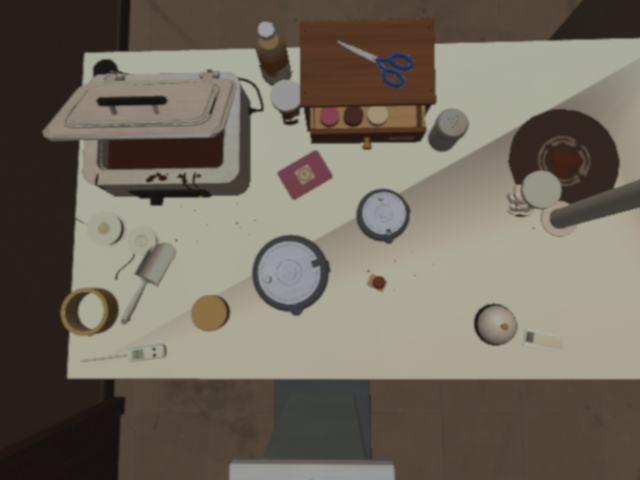

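View pics/side0.png

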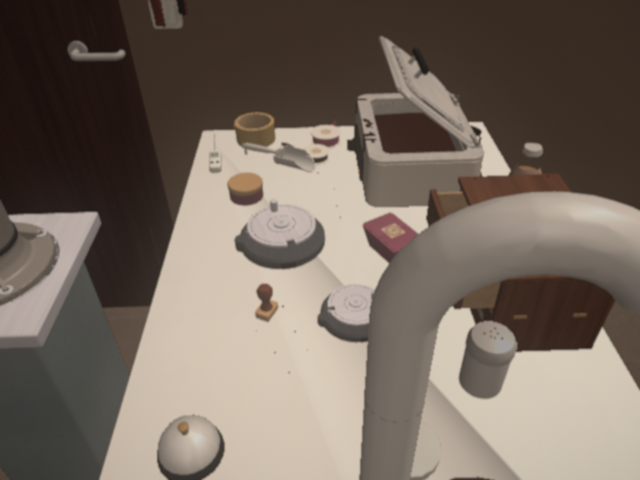

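Top view: large turntable at about (290,273), with its boss near (296,311), notch near (316,264) and knob near (267,280). The small look-alike is at (383,214). The tin is at (210,313), the stamp at (378,282) and the box at (305,175). The side view agrees, and the grey tube in front is not near the work. Next I'll check reach and take a close look.

```bash
cat > h.py <<'E'
import numpy as np,cv2
from cell import env
from scipy.spatial.transform import Rotation as R
def down(yaw,tilt=0):  # tool y axis (closing line) at world angle yaw+90deg mod; tilt about world y
    return (R.from_euler('y',tilt)*R.from_euler('z',yaw)*R.from_rotvec([0,np.pi,0])).as_rotvec()
def ray(K,eye,Rm,uv,z):
    d=Rm@np.linalg.solve(K,[uv[0],uv[1],1.]); return eye+d*(z-eye[2])/d[2]
def wristcam():
    s=env.get_state(); d=env.get_image("wrist"); M=np.array(d["mount"])
    T=np.eye(4);T[:3,:3]=R.from_rotvec(s["tool_rot"]).as_matrix();T[:3,3]=s["position"]
    C=T@M; return d["frame"],np.array(d["mtx"]),C[:3,3],C[:3,:3]
def fixcam(n):
    d=env.get_image(n);return d["frame"],np.array(d["mtx"]),np.array(d["eye"]),R.from_rotvec(d["attitude"]).as_matrix()
E
python3 - <<'E'
from h import *
f,K,e,Rm=fixcam("top")
for n,uv,z in [("plate",(290,272),.046),("knob",(267,280),.068),("notch",(316,264),.046),("boss",(296,311),.02)]: print(n,ray(K,e,Rm,uv,z).round(3))
d=env.get_image("wrist");print(np.array(d["mount"]).round(3).tolist(),d["mtx"])
for p in [(.41,0,.25),(.45,0,.25),(.40,.045,.055),(.45,0,.055),(.36,0,.055)]:
  print(p,[(y,t) for y in(-90,-45,0,45,90,180) for t in(-20,0,20) if env.solve_ik(p,down(np.radians(y),np.radians(t))) is not None])
E
```

```text
plate [0.515 0.033 0.046]
knob [0.5   0.074 0.068]
notch [ 0.53  -0.017  0.046]
boss [0.44  0.023 0.02 ]
[[-0.001, -0.968, -0.251, 0.068], [1.0, -0.001, 0.0, 0.0], [-0.0, -0.251, 0.968, -0.163], [0.0, 0.0, 0.0, 1.0]] [[336.62633183   0.         310.96866235]
 [  0.         336.62633183 239.6687931 ]
 [  0.           0.           1.        ]]
(0.41, 0, 0.25) [(-90, -20), (-90, 0), (-90, 20), (-45, -20), (-45, 0), (-45, 20), (0, -20), (0, 0), (0, 20), (45, -20), (45, 0), (45, 20), (90, -20), (90, 0), (90, 20), (180, -20), (180, 0), (180, 20)]
(0.45, 0, 0.25) [(-90, -20), (-90, 0), (-90, 20), (-45, -20), (-45, 0), (-45, 20), (0, -20), (0, 0), (0, 20), (45, -20), (45, 0), (45, 20), (90, -20), (90, 0), (90, 20), (180, -20), (180, 0), (180, 20)]
(0.4, 0.045, 0.055) [(-90, 0), (-90, 20), (-45, 0), (-45, 20), (0, 0), (0, 20), (45, 0), (45, 20), (90, 0), (90, 20), (180, 0), (180, 20)]
(0.45, 0, 0.055) [(-90, 0), (-90, 20), (-45, 0), (-45, 20), (0, 0), (0, 20), (45, 0), (45, 20), (90, 0), (90, 20), (180, 0), (180, 20)]
(0.36, 0, 0.055) [(-90, 0), (-90, 20), (-45, 0), (-45, 20), (0, 0), (0, 20), (45, 0), (45, 20), (90, 0), (90, 20), (180, 0), (180, 20)]
```

Run:
```python
from h import *
for y in(110,60,8,-70,-120,-172):
  a=np.radians(y if y>0 else y+180); p=(.515+.042*np.cos(a),.033+.042*np.sin(a),.055)
  q=env.solve_ik(p,down(np.radians(y))); print(y,None if q is None else np.round(q,2))
env.movep((.515,.033,.22),down(np.radians(60)))
f,K,e,Rm=wristcam();np.savez("w1.npz",f=f,K=K,e=e,R=Rm)
cv2.imwrite("pics/w1.png",f[:,:,::-1]);s=env.get_state();print(s["time_s"],s["position"],s["joint_positions"],e)
```

```text
110 [-1.12  0.92  1.26  2.14 -1.1   1.01 -2.02]
60 [-0.21  0.48 -0.04  2.01  0.03  0.65  2.35]
8 [-0.31  0.51  0.16  1.98 -0.13  0.66  1.65]
-70 [-0.57  0.46  0.37  2.11 -0.29  0.61  0.35]
-120 [-0.65  0.54  0.52  2.04 -0.42  0.67 -0.38]
-172 [-0.63  0.58  0.59  2.   -0.49  0.71 -1.16]
2.5583 [0.5151156  0.0338137  0.21999402] [-0.36450816  0.21747599  0.20736038  1.94584605 -0.05359367  0.98336466
  2.4868519 ] [ 0.4811219  -0.0255572   0.38329071]
```

View pics/w1.png

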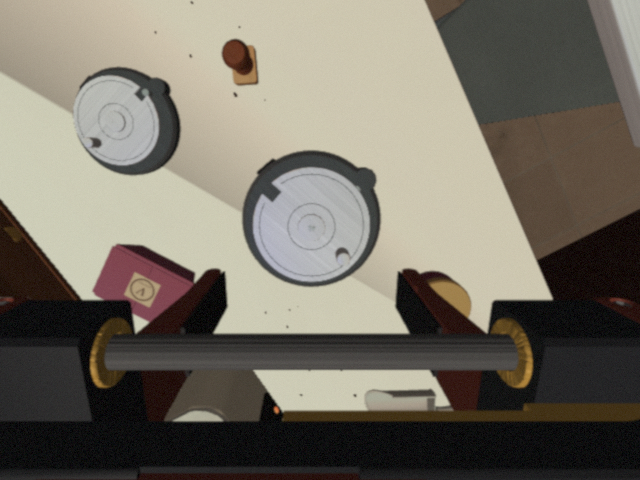

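The wrist view shows the plate centre at about (312,227), the notch at (270,188) and the knob top near (342,252). There are rim features at (366,180), which is round, and (267,165), which is squarish. I'll enlarge to tell which is the pin.

Run:
```python
import cv2
im=cv2.imread("pics/w1.png")[140:300,230:395]
im=cv2.convertScaleAbs(cv2.resize(im,None,fx=3.6,fy=3.6,interpolation=cv2.INTER_CUBIC),alpha=1.3)
cv2.imwrite("pics/w1c.png",im)
```

```text
(no output)
```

View pics/w1c.png

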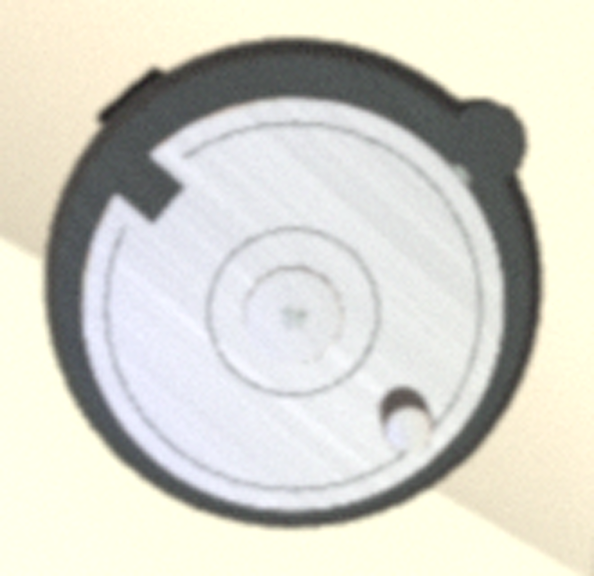

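The enlarged view settles it. The pin's bright sliver is at crop (461,173), next to the round boss at crop (490,140). The notch's inner edge mid is at crop (167,204), and the knob top at crop (408,428).

```bash
cat >> h.py <<'E'
def plate(f,K,e,Rm,z,guess,rad=0.060):
    """plate centre (world xy) from bright metal mask restricted near guess; also dark base"""
    u=Rm.T@(np.array([*guess,z])-e); uv=(K@u/u[2])[:2]; r=K[0,0]*rad/u[2]
    hsv=cv2.cvtColor(f,cv2.COLOR_RGB2HSV)
    m=np.zeros(f.shape[:2],np.uint8); cv2.circle(m,tuple(int(round(v)) for v in uv),int(r*1.13),255,-1)
    m=cv2.bitwise_and(m,cv2.inRange(hsv[:,:,2],125,255))
    c=max(cv2.findContours(m,cv2.RETR_EXTERNAL,cv2.CHAIN_APPROX_NONE)[0],key=cv2.contourArea)
    h=cv2.convexHull(c)[:,0,:]
    P=np.float32([ray(K,e,Rm,p,z)[:2]*1000 for p in h])
    (x,y),rr=cv2.minEnclosingCircle(P); el=cv2.fitEllipse(P)
    return np.array(el[0])/1000,(x/1000,y/1000,rr),el[1]
E
python3 - <<'E'
from h import *
d=np.load("w1.npz");a=(d["f"],d["K"],d["e"],d["R"])
c,mc,ax=plate(*a,.046,(.515,.033));print(c,mc,ax)
g=lambda u,v,z:ray(*a[1:],(230+u/3.6,140+v/3.6),z)[:2]
ang=lambda p:(np.degrees(np.arctan2(*(p-c)[::-1])).round(1),(np.hypot(*(p-c))*1000).round(1))
for n,p in dict(pin=g(461,173,.039),boss=g(490,140,.026),boss20=g(490,140,.02),nin=g(167,204,.046),nout=g(133,174,.046),knob=g(408,428,.068),hub=g(293,313,.05)).items(): print(n,p.round(4),ang(p))
E
```

```text
[0.51779871 0.03884058] (0.5170979614257812, 0.03838072967529297, 60.98809814453125) (119.68263244628906, 120.37806701660156)
pin [0.4571 0.0294] (np.float64(-171.2), np.float64(61.5))
boss [0.4444 0.0273] (np.float64(-171.0), np.float64(74.3))
boss20 [0.4438 0.0281] (np.float64(-171.8), np.float64(74.8))
nin [ 0.5324 -0.0051] (np.float64(-71.6), np.float64(46.3))
nout [ 0.5362 -0.0169] (np.float64(-71.7), np.float64(58.7))
knob [0.5041 0.0786] (np.float64(109.0), np.float64(42.1))
hub [0.5172 0.0386] (np.float64(-155.2), np.float64(0.7))
```

Run:
```python
from h import *
c=np.array([.5176,.0387])
def pose(phi,z): 
    a=np.radians(phi); return (c[0]+.042*np.cos(a),c[1]+.042*np.sin(a),z),down(a-np.pi)
env.gripper_to(.30)
env.movep(*pose(108.6,.11))
hit=env.move_linear(pose(108.6,.053)[0],speed=.06,f_stop=10)
s=env.get_state();print(hit,s["position"],s["gripper_width"],s["wrist_force"])
if hit: raise SystemExit
env.gripper_to(.205)
for phi in np.linspace(108.6,6.1,13)[1:]:
    p,o=pose(phi,.053)
    if env.move_linear(p,o,speed=.06,f_stop=30): print("stop",phi);break
s=env.get_state();print(s["time_s"],s["position"],s["gripper_width"],s["wrist_force"])
env.gripper_to(.30)
env.move_linear(pose(6.1,.11)[0],speed=.1)
env.movep((.53,.038,.20),down(np.radians(-171)))
f,K,e,Rm=wristcam();np.savez("w2.npz",f=f,K=K,e=e,R=Rm)
u=Rm.T@(np.array([*c,.046])-e); u,v=(K@u/u[2])[:2].astype(int);x0,y0=max(u-90,0),max(v-90,0);print(x0,y0)
cv2.imwrite("pics/w2.png",cv2.convertScaleAbs(cv2.resize(f[y0:y0+180,x0:x0+180,::-1],None,fx=3.3,fy=3.3,interpolation=cv2.INTER_CUBIC),alpha=1.3))
print(env.get_state()["time_s"])
```

```text
False [0.50452533 0.07853298 0.05330116] 0.2984290067224617 [-0.35109477 -0.52135639  0.15160567]
10.5417 [0.55942512 0.04308025 0.05301542] 0.207052524141366 [ 0.1875016   0.30288474 -0.98693367]
219 147
12.15
```

View pics/w2.png

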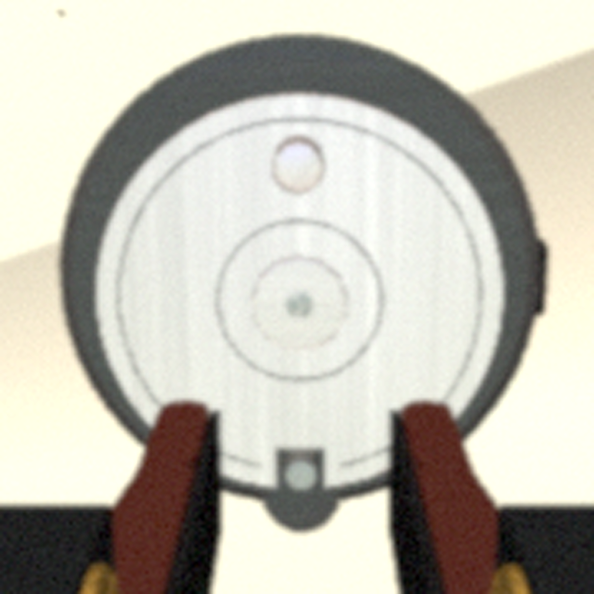

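The pin now sits mid-notch: the notch spans crop columns 278–323 and the pin is at 301. Next I'll press on the knob top with the fingers shut.

Run:
```python
from h import *
a=np.radians(8.8);x,y=.5176+.042*np.cos(a),.0387+.042*np.sin(a);o=down(a-np.pi)
env.gripper_to(0.0)
env.movep((x,y,.085),o)
hit=env.move_linear((x,y,.053),speed=.03,f_stop=25)
s=env.get_state();print(hit,s["position"],s["wrist_force"],s["time_s"])
env.move_linear((x,y,.12),speed=.1)
env.gripper_to(.3)
env.movep((.53,.038,.20),down(np.radians(-171)))
f,K,e,Rm=wristcam()
cv2.imwrite("pics/w3.png",cv2.convertScaleAbs(cv2.resize(f[147:327,219:399,::-1],None,fx=3.3,fy=3.3,interpolation=cv2.INTER_CUBIC),alpha=1.3))
t=env.get_image("top")["frame"];cv2.imwrite("pics/top1.png",t[:,:,::-1])
d=cv2.absdiff(t,cv2.cvtColor(cv2.imread("pics/top0.png"),cv2.COLOR_BGR2RGB)).max(2)
for n,(u,v) in dict(tin=(210,313),stamp=(378,282),box=(305,175)).items(): print(n,d[v-22:v+22,u-22:u+22].mean())
print(env.get_state()["time_s"],env.get_state()["wrist_force"])
```

```text
True [0.56044532 0.04475268 0.05634565] [-5.82280252  0.70403285 17.92781561] 14.25
tin 43.36105371900826
stamp 17.84039256198347
box 14.360020661157025
16.175 [ 0.06652689  0.23513298 -0.31560236]
```

View pics/w3.png

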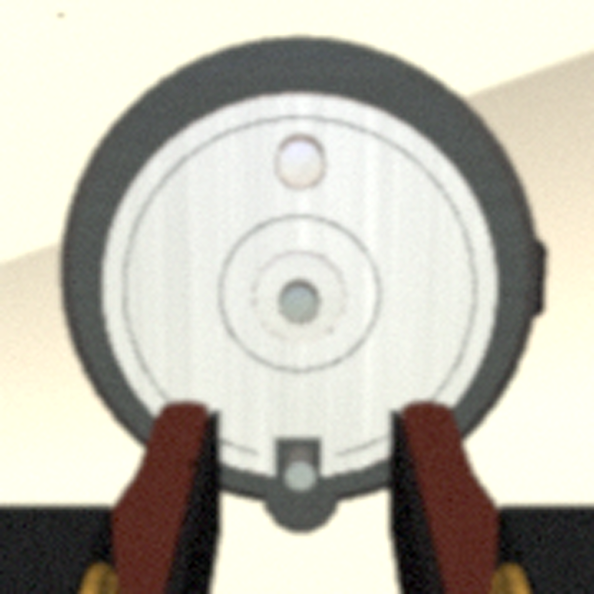

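The plate is down: its apparent diameter fell from 408 to 396 px, matching the full 10 mm. The press bottomed at z 0.056, and the pin at (300,476) stands in the notch. The arm never went low near the tin, stamp or box, so the top-view differences there are most likely the arm and its shadow.

```bash
python3 -c "
from cell import env
print(env.job_done())"
```

```text
the job is handed in; nothing more can be done
None
```

The job is handed in: I turned the plate until its notch stood over the pin, then pressed it home with the pin in the notch, at about 16 s of the 54 s allowed; the verdict was not shown.

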